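Take a tyre reading with the sprung gauge

TASK

Take the blue tyre gauge out of its grey holder, bring its bell mouth down over the brass valve neck of the trolley wheel and press it squarely onto the rubber collar with a steady push of about 15 N (never over 22 N) for a good second, so that the tyre's hidden pressure drives the white rod out of the gauge's top. Then stand the gauge back upright, fully down in its holder, and let go, with the rod still out so that I can read it. Do not touch the rod, and leave the other things on the shelf where they are.

Things in the scene. Friction and masses are not known exactly. Their poses are not given: they have to be found in the camera images.
- gauge_grip (a point): Point on the axis of the loose upright tyre gauge (98 mm tall, 0.15 kg), 72 mm above its mouth, 26 mm below its flat top: grasp here across two opposite flat sides of the square blue barrel, 26 x 26 mm, which spans 26 to 98 mm above the mouth. z up the gauge, x and y square to its flat sides. Keep 25 mm of free room above the top inside the gripper: the rod rises there.
- gauge_mouth (a point): Centre of the gauge's open lower end, on its axis; z up the gauge. Here a hollow steel bell chuck, 28 mm outer and 21 mm inner diameter, narrows over 8 mm to a bore of 14 mm that ends 26 mm up. A sprung piston foot, 11 mm across, waits 3 mm inside the mouth. Seated, the bell's lower edge bears all round on the valve's rubber collar.
- gauge_rod: The white rod, 9 mm across with a red end, in the middle of the gauge's top; origin on the gauge's axis, at the height of its mouth when the reading is 0. At rest its end stands 3 mm above the top face. Do not touch it.
- reading (a joint): How far the rod has been driven out, m: 0 at rest, 0.007 to 0.017 (by the unknown pressure) once the gauge has been seated. The valve's neck pushes the spring piston in the chuck (380 N/m), and that the rod; light friction (0.4 N) leaves the rod out when the gauge comes off.
- wheel: Trolley wheel with a black tyre, 260 mm diameter, 75 mm thick, lying flat and immovable on the shelf; origin at the centre of its underside, z up, x from the hub to the valve. Sunken yellow rim face 40 mm above the shelf, 160 mm across inside the tyre; hub 54 mm across, 72 mm high. Its valve's rubber collar gives 1 mm per 9 N when pressed down.
- valve_foot (a point): Point on the rim face, 58 mm from the wheel's centre, from which the upright valve rises: a brass neck, 8 mm across, standing 20 mm above a flat black rubber collar, 34 mm across. Their height is not measured: the collar's top is 14 to 34 mm above this point, the axis up to 2 mm off to either side along the wheel's y. The neck is pushed up by the tyre's pressure and yields downward under 3 to 7 N.
- holder: Fixed grey plastic block 75 x 75 x 32 mm, origin at the centre of its underside, with one square hole in the middle of its top, 33 x 33 mm with a 3 mm chamfer, 24 mm deep (floor 8 mm above the shelf). The gauge starts standing upright in it with its mouth on the hole's floor, turned up to 0.8 rad from the block.
- bottle: Small amber glass bottle with a black twist cap, 44 mm diameter, 78 mm tall, standing; origin at the centre of its underside. Leave alone.
- nozzle: White plastic hand vacuum nozzle, about 116 x 74 mm, 34 mm high, lying; origin on the shelf under its middle. Leave alone.
- pad_holder: Green scrubbing pad holder with a loop handle, 95 x 62 mm, 53 mm high; origin at the centre of its underside. Leave alone.
- drawer_pull: Steel drawer pull lying flat, bar 132 mm long along its y, two feet 28 mm long towards its x, 12 mm high; origin under the bar's middle. Leave alone.
Things that resemble listed ones, but are neither listed nor needed, are in the scene too. What is meant by the part that bears gauge_grip is not green or pink, and is the smaller of those in its own colour.

How it is judged:
By the outcome, as a careful person would: the job done as asked, in the order asked, and still so for the second after the job is handed in, with the robot touching nothing.
It also fails if it takes over 54 s, if anything falls off the work surface, if the arm or the gripper's body presses on something with over 40 N, if the wrist force passes 120 N, or if a joint passes its speed limit or range.

ROBOT

A 6-joint arm with a two-finger parallel gripper is mounted at the origin on the work surface. World frame = base frame: x ahead of the robot, y to its left, z up, the work surface at z = 0. Lengths are in m, angles in rad, forces in N, time in s.
With the tool pointing down it reaches from about 0.325 to 0.925 m from the base axis. Payload 3.1 kg.
Tool frame: the origin (TCP) lies where the fingers leave the gripper's body, on its centre line; the fingertips stand 73 mm ahead of it and the grasp point (between the pads) lies manip.pinch_z ahead of it (manip.pinch_z is the distance from the TCP to the grasp point, in m); z points along the fingers, y is the line along which they close (so a half turn about z gives the same grasp; the last joint's range is limited). The gripper opens to 85 mm and grips with 20 to 120 N. Pads are 22 mm wide; open, the fingers measure 114 mm over their backs; the gripper's body (76 mm by 85 mm) begins 54 mm behind the grasp point. The pads swing forward as they close: fully open they stand 13 mm farther back than shut.
Start: joints at [1.07, 0.217, 1.613, -0, 1.311, -0.112], TCP at [0.237, 0.578, 0.304] pointing down, gripper open.
Joint ranges: [-2.75, 2.75], [-0.78, 2.1], [0.31, 2.55], [-1.13, 4.27], [0.13, 2.63], [-2.58, 2.58]. Speed limits (rad/s): [2.79, 2.79, 3.14, 3.14, 3.14, 3.14].

INTERFACE

Orientations are given as a 3x3 rotation matrix whose columns are the frame's x, y, z axes.
In Python, from bench import manip gives the robot as it stands.
- The arm moves only by the shell command python3 -m creep 'ROWS' [OPENING] [FORCE]. ROWS is JSON, one flat list of numbers, 6 for each row, row after row: the shift along the tool's x, y, z normalised to -1 to 1, where 1 is 75 mm, then the turn, a rotation vector about the tool's x, y, z normalised to -1 to 1, where 1 is 60 degrees. A call has 1 to 5 rows; each row shifts and turns the commanded pose from where the row before left it, along the tool's axes as they then stand; what a row does not reach is not made up. A row lasts 1/12 s, in which the tool goes at most 41.7 mm and 7.16 degrees, less where a joint would pass 70% of its speed; a pose out of reach is approached as far as the arm can. A call with a number of a shift or a turn outside -1 to 1 is refused whole. A call with a gripper value outside its range is refused whole. OPENING is the opening in per cent of the stroke, from 0 (shut) to 100 (fully open), set as the call begins (- or left out, the last holds). The fingers move at their own pace and stop on an object; FORCE is the grip in N (left out, the last holds). Time passes only in rows, so rows that do not move let the fingers close. It gives the time, the measured TCP pose, the force, the opening and the grip force at its end, in the units of the state.
- manip.state(): the state, without advancing time (a new reading comes with each control period).
- manip.capture(name): name is "scene" or "top" or "wrist"; returns the picture (384x512x3 uint8, blue, green, red); there is no depth.
- manip.camera_info(name): a dict with "vfov" (degrees; the focal length in pixels is half the picture's height over the tangent of half this angle, whatever the lens; pixels are square), "cx", "cy" (the principal point, pixels), "cam_to_world" (4x4, takes a point from camera to world coordinates); the wrist camera has in their place "T_tool_cam" (4x4, takes a point from camera to tool coordinates, whose origin is the TCP and whose axes are the flange's). Camera axes: x right, y up, looking along -z (the intrinsics and any distortion apply to the point x, -y, -z); pixel columns grow to the right and rows downward; lengths in m; the calibration is good to about 2 mm. A picture is of the moment at which its call begins: read the wrist's pose just before it. camera_info takes no time and is no camera call.
- manip.sign_off(): hands the job in; it is judged then, once.
The state is a dict: "time": time; "joints": joint angles; "qd": joint speeds; "effort": joint torques, N m; "tool_pos": TCP position; "tool_rot": TCP orientation; "contact_force": force on the tool from outside, world axes, zero at the start; "wrist_torque": the same for the moment, N m; "finger_gap": opening from 0.0 (shut) to 1.0 (fully open); "gripper_force": force on a finger pad.
Only numpy, scipy, OpenCV 4.12 (cv2) and the standard library are available. Lean on these libraries where they do the work, as an engineer would, in place of code of your own. Each camera call takes 0.05 s, during which the arm holds its last target. There are 200 camera calls.

## Working session

There is one attempt and no reset: what is moved stays moved. The work goes in short steps, Python scripts to look and compute and a shell command to move; the robot and the scene stay as the last step left them, time stands still between calls to the robot, and variables do not carry over. Pictures are saved under pics/ and viewed, at most 10 in all, crops included, and the job is handed in when it is done.

```bash
mkdir -p pics; ls
python3 - <<'E'
from bench import manip
import cv2,json,numpy as np
np.set_printoptions(precision=4,suppress=True)
for n in("scene","top","wrist"):
    i=manip.camera_info(n);print(n,i)
    im=manip.capture(n);cv2.imwrite(f"pics/{n}0.png",im)
print(manip.pinch_z,manip.state())
a=[cv2.imread(f"pics/{n}0.png") for n in("scene","top","wrist")]
E
```

```text
pics
scene {'vfov': 43.01463576116476, 'cx': 256.4156385129442, 'cy': 192.95135130496587, 'cam_to_world': array([[-0.6528, -0.4498,  0.6096,  1.3609],
       [ 0.7573, -0.3684,  0.5392,  0.7461],
       [-0.0179,  0.8136,  0.5811,  0.7849],
       [ 0.    ,  0.    ,  0.    ,  1.    ]])}
top {'vfov': 43.155029514055386, 'cx': 254.78828678420987, 'cy': 188.01268648585105, 'cam_to_world': array([[ 0.0166,  0.9799, -0.1988,  0.3779],
       [-0.9999,  0.016 , -0.005 ,  0.0826],
       [-0.0017,  0.1989,  0.98  ,  1.2084],
       [ 0.    ,  0.    ,  0.    ,  1.    ]])}
wrist {'vfov': 59.611383661533814, 'cx': 259.04878398717193, 'cy': 192.30096160179738, 'T_tool_cam': array([[ 0.0007,  0.949 ,  0.3152,  0.0801],
       [ 1.    , -0.0006, -0.0002,  0.0004],
       [-0.    ,  0.3152, -0.949 , -0.0693],
       [ 0.    ,  0.    ,  0.    ,  1.    ]])}
0.0539 {'time': 0.15, 'joints': array([ 1.0698,  0.2176,  1.6146,  0.    ,  1.3113, -0.1122]), 'qd': array([ 0.001 , -0.0009, -0.0054, -0.0006, -0.0003,  0.0006]), 'effort': array([  0.0008, -39.7447, -30.4418,  -0.    ,   0.0058,   0.    ]), 'tool_pos': array([0.2367, 0.5779, 0.3029]), 'tool_rot': array([[-0.9254,  0.3791, -0.0009],
       [ 0.3791,  0.9254, -0.0017],
       [ 0.0002, -0.0019, -1.    ]]), 'contact_force': array([-0.3012, -0.0819,  0.4923]), 'wrist_torque': array([ 0.0657,  0.0297, -0.0186]), 'gripper_force': 0.0, 'finger_gap': 0.9956429971495068}
```

View pics/top0.png

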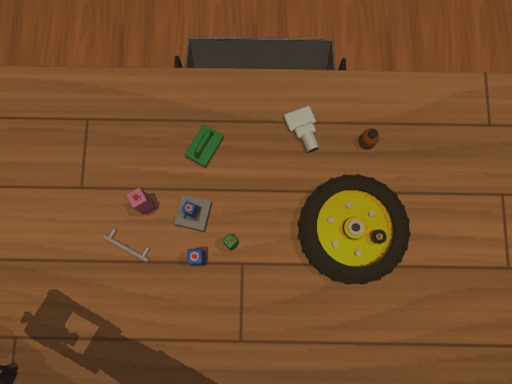

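View pics/scene0.png

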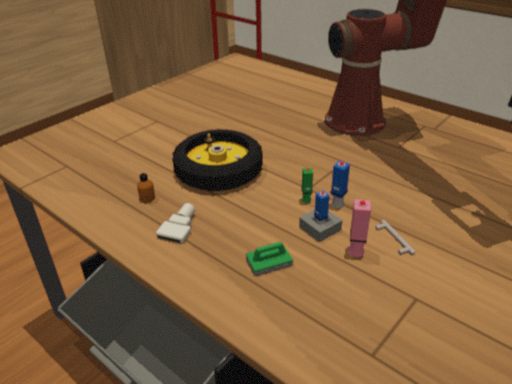

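The top view shows the target gauge in the grey holder at about (189,209). The larger blue decoy is at (197,256), and the valve is at about (379,237).

```bash
cat > h.py <<'E'
from bench import manip
import cv2,numpy as np
np.set_printoptions(precision=4,suppress=True)
def cam(n,st=None):
    i=manip.camera_info(n)
    if n=="wrist":
        st=st or manip.state();T=np.eye(4);T[:3,:3]=st["tool_rot"];T[:3,3]=st["tool_pos"];M=T@i["T_tool_cam"]
    else: M=i["cam_to_world"]
    return M,192/np.tan(np.radians(i["vfov"]/2)),i["cx"],i["cy"]
def plane(c,uv,z):
    M,f,cx,cy=c;d=M[:3,:3]@np.array([(uv[0]-cx)/f,-(uv[1]-cy)/f,-1.]);o=M[:3,3]
    return o+d*(z-o[2])/d[2]
def proj(c,p):
    M,f,cx,cy=c;q=M[:3,:3].T@(np.asarray(p)-M[:3,3]);return np.array([cx+f*q[0]/-q[2],cy-f*q[1]/-q[2]])
def snap(name,pic=None):
    st=manip.state();im=manip.capture(name)
    if pic: cv2.imwrite(f"pics/{pic}.png",im)
    return im,cam(name,st),st
def blobs(im,lo,hi,amin=15):
    m=cv2.inRange(cv2.cvtColor(im,cv2.COLOR_BGR2HSV),np.array(lo),np.array(hi))
    n,l,s,c=cv2.connectedComponentsWithStats(m)
    return [(c[k],s[k,4],s[k,:4],l==k) for k in range(1,n) if s[k,4]>=amin]
def togo(p,st=None):
    "world point wanted for grasp point-> shift in tool axes, units of 75mm"
    st=st or manip.state();R=st["tool_rot"];g=st["tool_pos"]+R[:,2]*manip.pinch_z
    return R.T@(np.asarray(p)-g)/.075
E
python3 - <<'E'
from h import *
im=cv2.imread("pics/top0.png");c=cam("top");s=cam("scene")
for col,lo,hi in(("blue",(105,100,60),(125,255,255)),("grey",(0,0,70),(179,50,140)),("red",(0,150,120),(6,255,255)),("yel",(25,150,100),(32,255,255))):
    for b in blobs(im,lo,hi):
        print(col,b[0],b[1],b[2],[plane(c,b[0],z)[:2] for z in(.032,.106)])
print("valve",plane(c,(379,237),.08), "bottle",plane(c,(370,138),0))
sc=cv2.imread("pics/scene0.png")
for b in blobs(sc,(105,100,60),(125,255,255)): print(b[0],b[1],b[2])
E
```

```text
blue [188.6667 208.1467] 75 [182 202  14  13] [array([0.5635, 0.2499]), array([0.5519, 0.2394])]
blue [194.8182 256.5303] 132 [187 249  15  15] [array([0.4461, 0.23  ]), array([0.4419, 0.2207])]
grey [224.  38.] 37 [206  38  37   1] [array([1.019 , 0.1765]), array([0.9787, 0.1706])]
grey [294.5  39. ] 22 [284  39  22   1] [array([ 1.0191, -0.0094]), array([ 0.9788, -0.0036])]
grey [194.6818 256.0455] 22 [190 252   9   9] [array([0.4473, 0.2303]), array([0.4429, 0.2211])]
red [135.  196.5] 26 [133 194   5   6] [array([0.5904, 0.3835]), array([0.577 , 0.3646])]
red [194.05 255.9 ] 20 [192 254   5   5] [array([0.4476, 0.2319]), array([0.4432, 0.2225])]
yel [349.4924 227.9988] 3278 [317 191  70  75] [array([ 0.5211, -0.1433]), array([ 0.5121, -0.129 ])]
valve [ 0.4954 -0.2021  0.08  ] bottle [ 0.7602 -0.2077  0.    ]
[340.1253 178.4399] 391 [332 163  17  32]
[321.5639 205.4323] 266 [315 193  14  26]
```

```bash
python3 -m creep '[-0.5,-0.23,0,0,0,0,-0.5,-0.23,0,0,0,0,-0.5,-0.23,0,0,0,0,-0.5,-0.23,0,0,0,0,-0.5,-0.23,0,0,0,0]'; python3 -m creep '[-0.5,-0.23,0,0,0,0,-0.5,-0.23,0,0,0,0,-0.5,-0.23,0,0,0,0,-0.5,-0.23,0,0,0,0,-0.5,-0.23,0,0,0,0]'; python3 -m creep '[-0.4,-0.2,0,0,0,0,-0.2,-0.1,0,0,0,0,0,0,0,0,0,0,0,0,0,0,0,0]'
python3 - <<'E'
from h import *
im,c,st=snap("wrist","w1")
print(togo((.552,.240,.08)))
for b in blobs(im,(105,100,40),(125,255,255)): print(b[0],b[1],b[2],plane(c,b[0],.106))
E
```

```text
time: 0.57
tool_pos: [0.3784, 0.4259, 0.3035]
tool_rot: [[-0.926, 0.378, -0.0], [0.378, 0.926, -0.0], [0.0, -0.0, -1.0]]
contact_force: [0.9, -0.5, 0.1]
finger_gap: 1.003
gripper_force: 0.0
time: 0.98
tool_pos: [0.5194, 0.2748, 0.3036]
tool_rot: [[-0.925, 0.379, -0.0], [0.379, 0.925, -0.0], [0.0, -0.0, -1.0]]
contact_force: [0.9, 1.0, 1.3]
finger_gap: 1.003
gripper_force: 0.0
time: 1.32
tool_pos: [0.5519, 0.2378, 0.3033]
tool_rot: [[-0.924, 0.381, -0.001], [0.381, 0.924, 0.0], [0.001, -0.0, -1.0]]
contact_force: [-0.5, 0.5, -0.4]
finger_gap: 0.995
gripper_force: 0.0
[-0.0074  0.0199  2.2596]
[182.1188  60.9633] 2315 [144  29  74  63] [0.443  0.2214 0.106 ]
[261.5277 175.3107] 885 [247 155  30  44] [0.5468 0.2426 0.106 ]
```

View pics/w1.png

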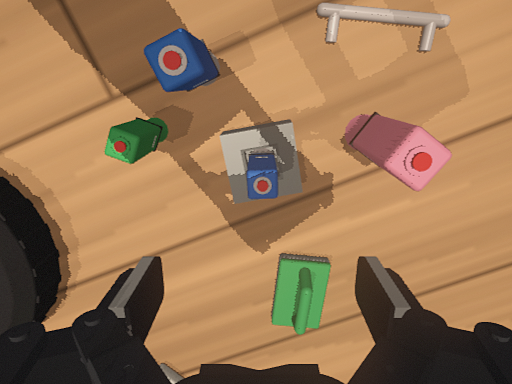

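The view shows the gauge in the holder with its red rod end at (262,186). The barrel is nearly square to the tool, and the holder is rotated by a few degrees. I'll take a zoomed crop to get the angles.

Run:
```python
from h import *
im=cv2.imread("pics/w1.png");c=cam("wrist")
cr=cv2.resize(im[110:215,210:315],None,fx=5.6,fy=5.6,interpolation=cv2.INTER_CUBIC);cv2.imwrite("pics/c1.png",cr)
for b in blobs(im,(0,150,120),(6,255,255))+blobs(im,(174,150,120),(179,255,255)): print("red",b[0],b[1],plane(c,b[0],.109))
```

```text
red [171.5992  59.7672] 262 [0.4391 0.2159 0.109 ]
red [119.5729 146.1562] 96 [0.4805 0.1487 0.109 ]
red [421.4422 161.2075] 294 [0.5832 0.3672 0.109 ]
red [262.1319 185.4286] 91 [0.5535 0.241  0.109 ]
```

View pics/c1.png

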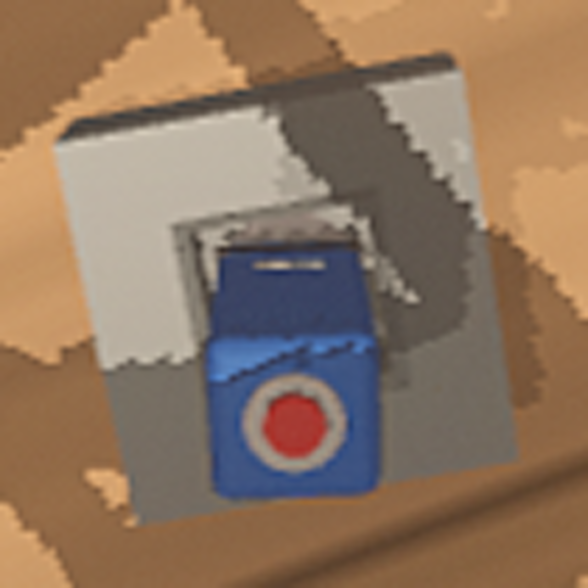

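Run:
```python
from h import *
c=cam("wrist");st=manip.state();R=st["tool_rot"]
P=lambda u,z:plane(c,np.array(u)/5.6+(210,110)-.4,z)
for n,z,q in(("g",.106,[(208,340),(375,335),(380,495),(215,497)]),("h",.032,[(56,143),(463,68),(518,458),(138,522)])):
    p=np.array([P(u,z) for u in q]);a=[np.degrees(np.arctan2(*(R.T@(p[j]-p[i]))[[1,0]])) for i,j in((0,1),(3,2),(3,0),(2,1))]
    print(n,p.mean(0),[np.linalg.norm(p[i]-p[i-1]) for i in range(4)],"angles in tool",a)
print(togo((.5535,.241,.08)))
```

```text
g [0.5534 0.2411 0.106 ] [np.float64(0.0243839121687767), np.float64(0.024466582726741612), np.float64(0.02483376067056842), np.float64(0.024843144014341345)] angles in tool [np.float64(88.19219135449136), np.float64(89.22259319128578), np.float64(-1.8549350247620675), np.float64(-2.713643157583697)]
h [0.554  0.2414 0.032 ] [np.float64(0.07418373675438074), np.float64(0.07446426084740072), np.float64(0.07446854489037093), np.float64(0.07404898889585361)] angles in tool [np.float64(79.61912854107293), np.float64(79.83784784344881), np.float64(-10.245895753827678), np.float64(-9.926483421128614)]
[-0.0208  0.0399  2.2596]
```

```bash
python3 -m creep '[-0.02,0.04,0.4,0,0,-0.03,0,0,0.5,0,0,0,0,0,0.4,0,0,0,0,0,0,0,0,0,0,0,0,0,0,0]' 60
python3 - <<'E'
from h import *
im,c,st=snap("wrist","w2")
for b in blobs(im,(0,150,120),(6,255,255)): print("red",b[0],b[1],plane(c,b[0],.109),togo(plane(c,b[0],.08)))
for b in blobs(im,(0,150,120),(6,255,255)): 
  p=plane(c,b[0],.109);p[2]=.081;print(togo(p))
E
```

```text
time: 1.78
tool_pos: [0.5517, 0.2417, 0.2042]
tool_rot: [[-0.937, 0.348, -0.006], [0.348, 0.938, -0.001], [0.005, -0.003, -1.0]]
contact_force: [0.2, -0.3, 1.2]
finger_gap: 0.601
gripper_force: 0.0
red [110.1658  43.7085] 796 [0.4378 0.2121 0.109 ] [ 1.3473 -1.0706  0.9737]
red [ 42.6339 176.0491] 224 [0.481  0.1502 0.109 ] [ 0.3736 -1.7454  0.9733]
red [509.1089 228.9505] 101 [0.5931 0.3691 0.109 ] [-0.079   2.0851  0.973 ]
red [257.7108 242.0735] 204 [0.5539 0.2402 0.109 ] [-0.2062 -0.0241  0.973 ]
[ 1.308  -0.9112  0.9603]
[ 0.48  -1.485  0.96 ]
[0.0952 1.7724 0.9597]
[-0.0131 -0.0213  0.9598]
```

View pics/w2.png

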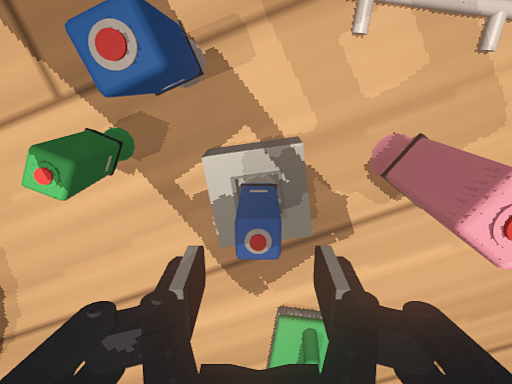

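The open pads straddle the gauge, with the rod end at (258,242) and the barrel square to the pads. Next I'll lower onto it and grip.

```bash
python3 -m creep '[-0.015,-0.02,0.4,0,0,0,0,0,0.35,0,0,0,0,0,0.2,0,0,0,0,0,0,0,0,0,0,0,0,0,0,0]'; python3 -m creep '[0,0,0,0,0,0,0,0,0,0,0,0,0,0,0,0,0,0,0,0,0,0,0,0,0,0,0,0,0,0]' 0 45; python3 -m creep '[0,0,0,0,0,0,0,0,0,0,0,0,0,0,0,0,0,0]'
```

```text
time: 2.25
tool_pos: [0.5557, 0.2399, 0.1372]
tool_rot: [[-0.937, 0.349, 0.003], [0.349, 0.937, 0.001], [-0.002, 0.002, -1.0]]
contact_force: [0.2, -1.1, 0.1]
finger_gap: 0.6
gripper_force: 0.0
time: 2.67
tool_pos: [0.5567, 0.2399, 0.1382]
tool_rot: [[-0.937, 0.35, 0.005], [0.35, 0.937, 0.002], [-0.004, 0.004, -1.0]]
contact_force: [-0.4, 0.5, 6.3]
finger_gap: 0.298
gripper_force: 45.8
time: 2.92
tool_pos: [0.5567, 0.2399, 0.1382]
tool_rot: [[-0.937, 0.35, 0.005], [0.35, 0.937, 0.002], [-0.004, 0.004, -1.0]]
contact_force: [-1.5, 1.3, 5.7]
finger_gap: 0.3
gripper_force: 45.8
```

```bash
python3 -m creep '[0,0,-0.2,0,0,0,0,0,-0.4,0,0,0,0,0,-0.5,0,0,0,0,0,-0.5,0,0,0,-0.12,-0.4,-0.4,0,0,0]'; python3 -m creep '[-0.12,-0.53,0,0,0,0,-0.12,-0.53,0,0,0,0,-0.12,-0.53,0,0,0,0,-0.12,-0.53,0,0,0,0,-0.12,-0.53,0,0,0,0]';python3 -m creep '[-0.12,-0.53,0,0,0,0,-0.12,-0.53,0,0,0,0,-0.12,-0.53,0,0,0,0,0,0,0,0,0,0,0,0,0,0,0,0]';python3 - <<'E'
from h import *
im,c,st=snap("wrist","w3");snap("scene","s3")
print(st["joints"],togo((.495,-.202,.2)),proj(c,(.495,-.202,.085)))
E
```

```text
time: 3.33
tool_pos: [0.5534, 0.2125, 0.2876]
tool_rot: [[-0.938, 0.346, 0.004], [0.346, 0.938, 0.004], [-0.003, 0.006, -1.0]]
contact_force: [1.5, -0.4, -0.4]
finger_gap: 0.301
gripper_force: 45.3
time: 3.75
tool_pos: [0.5244, 0.0056, 0.2842]
tool_rot: [[-0.937, 0.349, 0.0], [0.349, 0.937, -0.0], [-0.0, -0.0, -1.0]]
contact_force: [0.6, -0.3, -1.9]
finger_gap: 0.301
gripper_force: 45.3
time: 4.17
tool_pos: [0.5083, -0.1162, 0.2841]
tool_rot: [[-0.935, 0.354, -0.0], [0.354, 0.935, 0.0], [0.0, 0.0, -1.0]]
contact_force: [-0.0, -0.2, -2.0]
finger_gap: 0.299
gripper_force: 45.5
[-0.3594  0.0137  1.8754  0.0001  1.2525 -1.5679] [-0.2427 -1.1671  0.3987] [158.7592 202.1633]
```

View pics/w3.png

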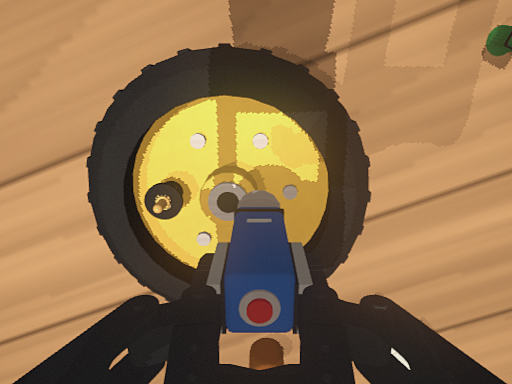

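The gauge is held upright with its red end at (259,311). The black collar is centred near (164,201) and the brass neck tip is at about (160,204). I'll move nearer for a second view.

```bash
python3 -m creep '[-0.2,-0.5,0.1,0,0,0,0,0,0.35,0,0,0,0,0,0,0,0,0,0,0,0,0,0,0]'
python3 - <<'E'
from h import *
im,c,st=snap("wrist","w4");snap("top","t4")
np.save("st4.npy",st,allow_pickle=True)
cv2.imwrite("pics/c4.png",cv2.resize(im[110:330,70:330],None,fx=2.7,fy=2.7,interpolation=cv2.INTER_CUBIC))
T=cam("wrist",st)
R,t=st["tool_rot"],st["tool_pos"]
for x in(0,.003):print([proj(c,t+R@np.array([x,0,z])) for z in(.029,.130)])
for b in blobs(im,(0,150,120),(6,255,255)): print("red",b[0],b[1])
E
```

```text
time: 4.6
tool_pos: [0.5088, -0.1523, 0.2483]
tool_rot: [[-0.937, 0.348, -0.005], [0.348, 0.937, 0.003], [0.005, 0.001, -1.0]]
contact_force: [-0.3, -0.2, -1.4]
finger_gap: 0.296
gripper_force: 45.6
[array([257.8307, 319.5348]), array([258.3758, 212.8539])]
[array([257.8265, 312.4405]), array([258.3759, 208.4733])]
red [259.0793 311.4537] 454
```

View pics/c4.png

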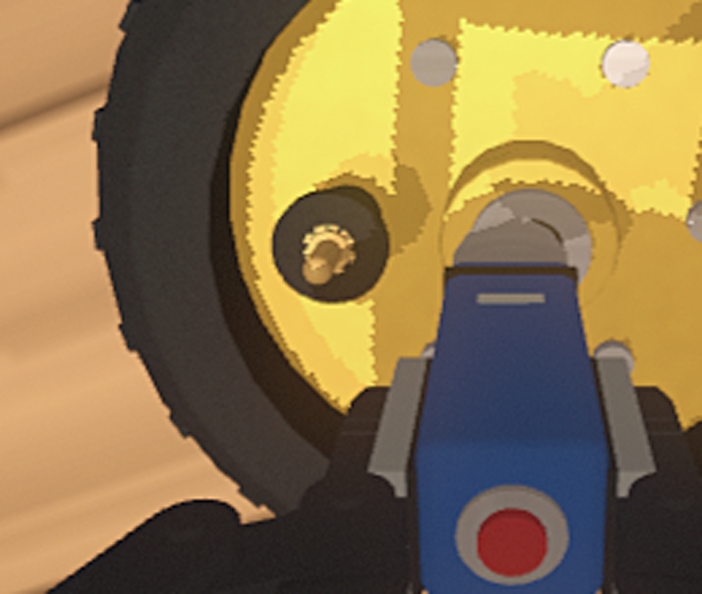

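The crop shows the collar disc centred at crop (331,244), which is image (192.6,200.4). The neck tip is at crop (319,270), which is image (188,210).

Run:
```python
from h import *
from scipy.optimize import least_squares
im=cv2.imread("pics/w4.png");st=np.load("st4.npy",allow_pickle=True).item();c=cam("wrist",st)
# collar outline: non-yellow region around disc
hsv=cv2.cvtColor(im,cv2.COLOR_BGR2HSV)
dark=(hsv[...,2]<75).astype(np.uint8);dark[:,:165]=0
n,l,s,cc=cv2.connectedComponentsWithStats(dark)
k=l[190:212,175:185].max();k=l[200,178];m=(l==k).astype(np.uint8)
h=cv2.convexHull(cv2.findContours(m,0,1)[0][0]);e=cv2.fitEllipse(h);print("collar",s[k],e)
tip=plane;uvc=np.array(e[0]);uvt=np.array((188.3,209.8))
for off in (-1.5,0,1.5):
  f=lambda p:np.r_[proj(c,p)-uvc,proj(c,p+[0,0,.02])-(uvt+[0,off])]
  r=least_squares(f,[.495,-.2,.065],x_scale=.01);print(r.x,r.fun)
M,fo,cx,cy=c
d=fo*.034/max(e[1]);q=M@np.r_[(uvc[0]-cx)/fo*d,-(uvc[1]-cy)/fo*d,-d,1];print("by size",q)
for z in(.054,.06,.066,.074):print(z,plane(c,uvc,z)[:2])
t=cam("top");b=[b for b in blobs(cv2.imread("pics/top0.png"),(25,150,100),(32,255,255),500)][0]
```

```text
collar [     0      0    512    384 154458] ((344.4364929199219, 344.7219543457031), (6.24868631362915, 35.15321731567383), 0.0)
[ 133981.2917  -43459.2521 -223700.7362] [-78.0683 -68.211   78.0682  68.211 ]
[ 130500.5727  -42353.4306 -216888.3367] [-78.0683 -67.461   78.0682  67.461 ]
[ 138301.6264  -44909.6474 -228800.9142] [-78.0683 -66.711   78.0682  66.711 ]
by size [ 0.6887 -0.1303  0.0557  1.    ]
0.054 [ 0.6903 -0.1303]
0.06 [ 0.6845 -0.1302]
0.066 [ 0.6787 -0.1301]
0.074 [ 0.6709 -0.1299]
```

Run:
```python
from h import *
from scipy.optimize import least_squares
st=np.load("st4.npy",allow_pickle=True).item();c=cam("wrist",st)
uvc=np.array((192.3,200.0));uvt=np.array((187.8,209.5));M,fo,cx,cy=c
for off in (-1,0,1):
  f=lambda p:np.r_[proj(c,p)-uvc,proj(c,p+[0,0,.02])-(uvt+[0,off])]
  r=least_squares(f,[.495,-.2,.065],x_scale=.01);print(r.x,r.fun)
for D in(42.2,43):
  d=fo*.034/D;q=M@np.r_[(uvc[0]-cx)/fo*d,-(uvc[1]-cy)/fo*d,-d,1];print("by size",q)
for z in(.054,.06,.066,.074):print(z,plane(c,uvc,z)[:2])
print(proj(cam("scene"),(.5,-.2,.06)),proj(cam("scene"),(.5,-.2,.08)))
R,t=st["tool_rot"],st["tool_pos"];print("mouth",t+R@np.array([.0034,.0003,.13]),"here",manip.state()["tool_pos"],"axis",-R[:,2])
```

```text
[ 0.5034 -0.2101  0.0489] [ 0.1209  0.0684 -0.1128 -0.0638]
[ 0.4982 -0.2033  0.0698] [ 0.3353  0.1889 -0.311  -0.1752]
[ 0.4938 -0.1976  0.0876] [ 0.5499  0.3084 -0.5071 -0.2844]
by size [ 0.4997 -0.2057  0.0632  1.    ]
by size [ 0.4985 -0.2041  0.0679  1.    ]
0.054 [ 0.502  -0.2086]
0.06 [ 0.5005 -0.2067]
0.066 [ 0.4989 -0.2048]
0.074 [ 0.4969 -0.2022]
[209.0317 144.102 ] [208.5297 138.2204]
mouth [ 0.5051 -0.1505  0.1184] here [ 0.5103 -0.1529  0.2507] axis [ 0.0046 -0.0028  1.    ]
```

```bash
python3 -m creep '[0,-0.45,0,0,0,0,0,-0.5,0,0,0,0,0,-0.4,0,0,0,0,0,0,0,0,0,0,0,0,0,0,0,0]'
python3 - <<'E'
from h import *
im,c,st=snap("wrist","w5")
np.save("st5.npy",st,allow_pickle=True)
print(st["tool_pos"],proj(c,(.4985,-.2043,.067)))
u,v=map(int,proj(c,(.4985,-.2043,.067)));u0,v0=u-40,v-40
im4=cv2.imread("pics/w4.png")
print(u0,v0)
cv2.imwrite("pics/c5.png",np.hstack([cv2.resize(x,None,fx=5,fy=5,interpolation=cv2.INTER_CUBIC) for x in(im4[160:240,152:232],im[v0:v0+80,u0:u0+80])]))
E
```

```text
time: 5.12
tool_pos: [0.475, -0.2498, 0.2519]
tool_rot: [[-0.936, 0.351, 0.003], [0.351, 0.936, -0.001], [-0.003, -0.0, -1.0]]
contact_force: [0.4, 0.3, -1.3]
finger_gap: 0.298
gripper_force: 45.7
[ 0.475  -0.2498  0.2519] [322.1135 193.6413]
282 153
```

View pics/c5.png

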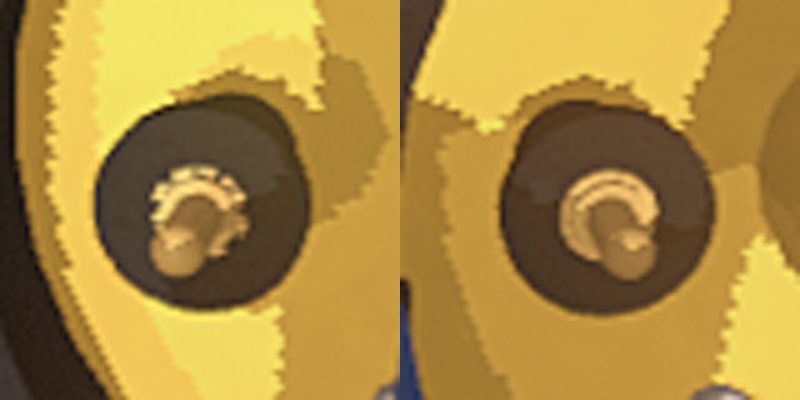

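The ring at the neck's base is at crop (199,213) on the left and (209,215) on the right. The tip is at (174,256) on the left and (231,255) on the right.

Run:
```python
from h import *
from scipy.optimize import least_squares
c4,c5=[cam("wrist",np.load(f"st{i}.npy",allow_pickle=True).item()) for i in(4,5)]
px=lambda o,x,y:np.array(o)+(np.array((x,y))+.5)/5-.5
o4,o5=(152,160),(282,153)
A=[(c4,px(o4,199,213)),(c5,px(o5,209,215))];B=[(c4,px(o4,174,256)),(c5,px(o5,231,255))]
tri=lambda L:least_squares(lambda p:np.concatenate([proj(c,p)-u for c,u in L]),[.498,-.204,.07],x_scale=.01)
for L in(A,B):r=tri(L);print(r.x,r.fun)
r=least_squares(lambda p:np.concatenate([proj(c,p[:3])-u for c,u in A]+[proj(c,p[:3]+[0,0,.02])-u for c,u in B]),[.498,-.204,.07],x_scale=.01);print(r.x,r.fun)
im5=cv2.imread("pics/w5.png")
for b in blobs(im5,(0,150,120),(6,255,255)): print("red",b[0],b[1])
v=r.x;R=manip.state()["tool_rot"];m=manip.state()["tool_pos"]+R@np.array([.0034,.0003,.13]);print("to go",R.T@(v-m)/.075, R.T@(v-m), manip.state()["contact_force"],R[:,2])
```

```text
[ 0.4987 -0.2042  0.0719] [-0.0054 -0.2144  0.006   0.2163]
[ 0.4986 -0.2043  0.0903] [-0.009  -0.3496  0.01    0.353 ]
[ 0.4987 -0.2043  0.0709] [ 0.1541 -0.6336 -0.307  -0.1866 -0.0924  0.0381  0.2354  0.7284]
red [259.0759 311.5246] 448
to go [-0.1263  0.6624  0.6753] [-0.0095  0.0497  0.0506] [-0.0808  0.2466 -1.7312] [ 0.002  -0.0003 -1.    ]
```

```bash
python3 -m creep '[-0.06,0.33,0,0,0,0,-0.066,0.33,0,0,0,0,0,0,0,0,0,0,0,0,0,0,0,0,0,0,0,0,0,0]' - 70
python3 - <<'E'
from h import *
im,c,st=snap("wrist","w6")
v=np.array((.4987,-.2043,.0705));R=st["tool_rot"];m=st["tool_pos"]+R@np.array([.0034,.0003,.13]);print("to go mm",R.T@(v-m)*1e3,R[:,2],st["tool_pos"],st["contact_force"],st["wrist_torque"])
for b in blobs(im,(0,150,120),(6,255,255)): print("red",b[0],b[1])
E
```

```text
time: 5.58
tool_pos: [0.501, -0.205, 0.2506]
tool_rot: [[-0.938, 0.347, 0.0], [0.347, 0.938, -0.0], [-0.0, -0.0, -1.0]]
contact_force: [-1.2, -0.0, -2.1]
finger_gap: 0.298
gripper_force: 72.4
to go mm [-0.9408 -0.4217 50.0635] [ 0.0002 -0.0004 -1.    ] [ 0.501  -0.205   0.2506] [-1.1903 -0.0384 -2.1135] [0.0305 0.0077 0.0227]
red [259.0676 311.491 ] 444
```

```bash
python3 -m creep '[-0.012,-0.005,0.2,0,0,0,0,0,0.18,0,0,0,0,0,0.08,0,0,0,0,0,0,0,0,0,0,0,0,0,0,0]'; python3 -m creep '[0,0,0.04,0,0,0,0,0,0.04,0,0,0,0,0,0,0,0,0]'
```

```text
time: 6.05
tool_pos: [0.5009, -0.207, 0.2159]
tool_rot: [[-0.937, 0.35, -0.001], [0.35, 0.937, 0.001], [0.002, 0.0, -1.0]]
contact_force: [-1.4, -0.1, -0.7]
finger_gap: 0.294
gripper_force: 72.5
time: 6.3
tool_pos: [0.5017, -0.2072, 0.2103]
tool_rot: [[-0.937, 0.35, 0.001], [0.35, 0.937, -0.001], [-0.002, -0.0, -1.0]]
contact_force: [-0.7, -0.2, 2.2]
finger_gap: 0.292
gripper_force: 72.5
```

```bash
python3 -m creep '[0.003,0.012,0.03,0,0,0,0,0,0.02,0,0,0,0,0,0,0,0,0,0,0,0,0,0,0]'; python3 -m creep '[0,0,0.03,0,0,0,0,0,0,0,0,0,0,0,0,0,0,0]';python3 -m creep '[0,0,0.02,0,0,0,0,0,0,0,0,0,0,0,0,0,0,0]'
python3 - <<'E'
from h import *
im,c,st=snap("wrist","w7")
for b in blobs(im,(0,150,120),(6,255,255)): print("red",b[0],b[1])
E
```

```text
time: 6.63
tool_pos: [0.5019, -0.2065, 0.2065]
tool_rot: [[-0.937, 0.35, 0.002], [0.35, 0.937, -0.002], [-0.002, -0.001, -1.0]]
contact_force: [0.2, -1.9, 2.5]
finger_gap: 0.295
gripper_force: 72.7
time: 6.88
tool_pos: [0.5017, -0.206, 0.2038]
tool_rot: [[-0.937, 0.35, 0.001], [0.35, 0.937, -0.0], [-0.001, 0.0, -1.0]]
contact_force: [0.6, -2.0, 3.0]
finger_gap: 0.295
gripper_force: 72.7
time: 7.13
tool_pos: [0.5017, -0.2059, 0.2025]
tool_rot: [[-0.937, 0.35, 0.001], [0.35, 0.937, -0.0], [-0.001, 0.0, -1.0]]
contact_force: [-0.0, -1.5, 4.5]
finger_gap: 0.294
gripper_force: 72.8
red [259.3829 331.9352] 525
```

```bash
python3 -m creep '[0,0,0.02,0,0,0,0,0,0,0,0,0,0,0,0,0,0,0]';python3 -m creep '[0,0,0.015,0,0,0,0,0,0,0,0,0,0,0,0,0,0,0]'
```

```text
time: 7.43
tool_pos: [0.5018, -0.206, 0.2019]
tool_rot: [[-0.937, 0.35, 0.001], [0.35, 0.937, -0.0], [-0.001, 0.0, -1.0]]
contact_force: [-1.3, 0.0, 8.4]
finger_gap: 0.297
gripper_force: 73.5
time: 7.68
tool_pos: [0.5019, -0.2061, 0.2015]
tool_rot: [[-0.937, 0.35, 0.001], [0.35, 0.937, -0.0], [-0.001, -0.0, -1.0]]
contact_force: [-2.5, -1.3, 11.0]
finger_gap: 0.293
gripper_force: 73.9
```

```bash
python3 -m creep '[0,0,0.012,0,0,0,0,0,0,0,0,0,0,0,0,0,0,0,0,0,0,0,0,0,0,0,0,0,0,0]';python3 - <<'E'
from h import *
print(manip.state()["wrist_torque"])
E
python3 -m creep '[0,0,0,0,0,0,0,0,0,0,0,0,0,0,0,0,0,0,0,0,0,0,0,0,0,0,0,0,0,0]'
```

```text
time: 8.1
tool_pos: [0.502, -0.2061, 0.2012]
tool_rot: [[-0.937, 0.35, 0.001], [0.35, 0.937, -0.0], [-0.001, -0.0, -1.0]]
contact_force: [-3.1, -0.7, 13.5]
finger_gap: 0.295
gripper_force: 74.2
[0.0256 0.7248 0.0366]
time: 8.52
tool_pos: [0.502, -0.2061, 0.2011]
tool_rot: [[-0.937, 0.35, 0.001], [0.35, 0.937, -0.0], [-0.001, -0.0, -1.0]]
contact_force: [-3.2, 0.3, 14.4]
finger_gap: 0.296
gripper_force: 74.2
```

```bash
python3 -m creep '[0.005,-0.002,0,0,0,0,0,0,0,0,0,0,0,0,0,0,0,0,0,0,0,0,0,0,0,0,0,0,0,0]';python3 -m creep '[0,0,0,0,0,0,0,0,0,0,0,0,0,0,0,0,0,0,0,0,0,0,0,0,0,0,0,0,0,0]'; python3 -m creep '[0,0,0,0,0,0,0,0,0,0,0,0,0,0,0,0,0,0,0,0,0,0,0,0,0,0,0,0,0,0]'
python3 - <<'E'
from h import *
im,c,st=snap("wrist","w8");snap("scene","s8")
for b in blobs(im,(0,150,120),(6,255,255)): print("red",b[0],b[1])
R,t=st["tool_rot"],st["tool_pos"]
for z in(.029,.022,.017,.012):print(z,proj(c,t+R@np.array([.0034,.0003,z])))
E
```

```text
time: 8.93
tool_pos: [0.5018, -0.2061, 0.2012]
tool_rot: [[-0.937, 0.35, 0.001], [0.35, 0.937, -0.0], [-0.001, 0.0, -1.0]]
contact_force: [-1.7, 0.3, 13.0]
finger_gap: 0.297
gripper_force: 74.2
time: 9.35
tool_pos: [0.5019, -0.2061, 0.2012]
tool_rot: [[-0.937, 0.35, 0.002], [0.35, 0.937, -0.0], [-0.002, 0.0, -1.0]]
contact_force: [-2.4, 0.7, 13.2]
finger_gap: 0.297
gripper_force: 74.2
time: 9.77
tool_pos: [0.5019, -0.2061, 0.2012]
tool_rot: [[-0.937, 0.35, 0.002], [0.35, 0.937, -0.0], [-0.002, 0.0, -1.0]]
contact_force: [-2.2, 0.8, 13.1]
finger_gap: 0.295
gripper_force: 74.2
red [259.3467 332.2088] 522
0.029 [258.6754 311.4999]
0.022 [258.6531 325.3242]
0.017 [258.6354 336.2593]
0.012 [258.616  348.2189]
```

```bash
python3 -m creep '[0,0,-0.05,0,0,0,0,0,-0.1,0,0,0,0,0,-0.2,0,0,0,0,0,-0.4,0,0,0,0,0,-0.45,0,0,0]';python3 -m creep '[0.12,0.3,0,0,0,-0.07,0.12,0.52,0,0,0,-0.07,0.12,0.53,0,0,0,0,0.12,0.53,0,0,0,0,0.12,0.53,0,0,0,0]'; python3 -m creep '[0.12,0.53,0,0,0,0,0.12,0.53,0,0,0,0,0.12,0.53,0,0,0,0,0.1,0.5,0,0,0,0,0,0,0,0,0,0]'; python3 -m creep '[0,0,0,0,0,0,0,0,0,0,0,0]'
cat > go.py <<'E'
from h import *
st=manip.state();v=np.array((.554,.241,.008));R=st["tool_rot"];m=st["tool_pos"]+R@np.array([.0034,.0003,.13]);print("to go",R.T@(v-m)/.075,"yaw",np.degrees(np.arctan2(R[1,0],-R[0,0])))
E
python3 go.py
```

```text
time: 10.28
tool_pos: [0.4983, -0.2039, 0.2852]
tool_rot: [[-0.937, 0.35, -0.009], [0.35, 0.937, 0.007], [0.011, 0.003, -1.0]]
contact_force: [-0.1, -0.2, -0.8]
finger_gap: 0.294
gripper_force: 72.4
time: 10.7
tool_pos: [0.4993, -0.0172, 0.2868]
tool_rot: [[-0.978, 0.21, -0.005], [0.21, 0.978, 0.002], [0.005, 0.001, -1.0]]
contact_force: [0.5, -0.4, -0.7]
finger_gap: 0.296
gripper_force: 72.2
time: 11.12
tool_pos: [0.4979, 0.1473, 0.2869]
tool_rot: [[-0.979, 0.203, -0.005], [0.203, 0.979, 0.005], [0.006, 0.004, -1.0]]
contact_force: [-0.3, -0.1, -1.1]
finger_gap: 0.298
gripper_force: 72.4
time: 11.28
tool_pos: [0.4991, 0.141, 0.2871]
tool_rot: [[-0.978, 0.208, -0.004], [0.208, 0.978, -0.001], [0.004, -0.002, -1.0]]
contact_force: [-0.8, -0.2, -1.9]
finger_gap: 0.294
gripper_force: 72.4
to go [-0.4976  1.4583  1.9844] yaw 12.016082516526508
```

```bash
python3 -m creep '[-0.25,0.35,0,0,0,0,-0.25,0.3,0.1,0,0,0,0,0,0,0,0,0,0,0,0,0,0,0]'; python3 go.py
python3 - <<'E'
from h import *
im,c,st=snap("wrist","w9");np.save("st9.npy",st,allow_pickle=True)
u,v=map(int,proj(c,(.554,.2412,.032)));print(u,v,u-65,v-65)
cv2.imwrite("pics/c9.png",cv2.resize(im[v-65:v+65,u-65:u+65],None,fx=4.5,fy=4.5,interpolation=cv2.INTER_CUBIC))
for b in blobs(im,(0,150,120),(6,255,255)): print("red",b[0],b[1])
E
```

```text
time: 11.62
tool_pos: [0.5473, 0.1795, 0.2795]
tool_rot: [[-0.978, 0.211, -0.004], [0.211, 0.978, -0.001], [0.004, -0.002, -1.0]]
contact_force: [-1.0, -0.7, -1.4]
finger_gap: 0.294
gripper_force: 72.4
to go [0.0266 0.823  1.885 ] yaw 12.168697080234924
323 162 258 97
red [191.72  114.952] 125
red [259.2753 331.8987] 523
```

View pics/c9.png

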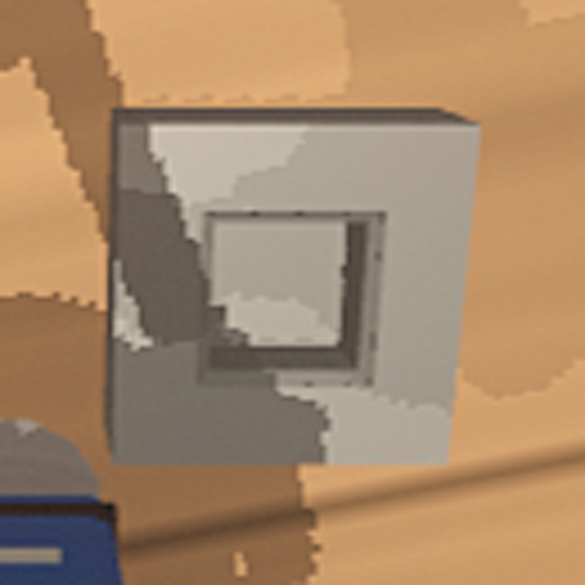

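The holder is now empty and unobstructed, squarely aligned with the tool. The hole's chamfer corners are at crop (206,212), (386,211), (373,384) and (199,384).

Run:
```python
from h import *
st=np.load("st9.npy",allow_pickle=True).item();c=cam("wrist",st);R=st["tool_rot"]
P=lambda u,z:plane(c,(np.array(u)+.5)/4.5-.5+(258,97),z)
for q in([(206,212),(386,211),(373,384),(199,384)],[(119,124),(479,127),(450,464),(115,463)]):
    p=np.array([P(u,.032) for u in q]);d1=p[0]-p[2];d2=p[1]-p[3]
    t=np.linalg.solve(np.c_[d1[:2],-d2[:2]],(p[3]-p[2])[:2]);print(p[2]+t[0]*d1,p.mean(0),[np.linalg.norm(p[i]-p[i-1]) for i in range(4)],[np.degrees(np.arctan2(*(R.T@(p[j]-p[i]))[[1,0]])) for i,j in((0,1),(3,2),(3,0),(2,1))])
```

```text
[0.5547 0.2402 0.032 ] [0.5547 0.2403 0.032 ] [np.float64(0.037834997110321726), np.float64(0.03796824710078909), np.float64(0.03803847661990196), np.float64(0.03807821451757768)] [np.float64(89.62285443955113), np.float64(89.92964352730314), np.float64(-0.07974346269342403), np.float64(-0.24615147517418026)]
[0.555  0.2402 0.032 ] [0.555  0.2401 0.032 ] [np.float64(0.0745120323072811), np.float64(0.07466770711909813), np.float64(0.07409982421425391), np.float64(0.07460203606927533)] [np.float64(90.42023180590509), np.float64(90.10456131961668), np.float64(-0.6849839913431907), np.float64(-0.6394716312338704)]
```

```bash
sed -i 's/(.554,.241,.008)/(.5546,.2404,.008)/' go.py; python3 -m creep '[0.01,0.4,0,0,0,0,0.01,0.42,0,0,0,0,0,0,0.3,0,0,0,0,0,0.5,0,0,0,0,0,0.4,0,0,0]'; python3 -m creep '[0,0,0.15,0,0,0,0,0,0,0,0,0,0,0,0,0,0,0,0,0,0,0,0,0]'; python3 go.py
```

```text
time: 12.08
tool_pos: [0.5586, 0.2403, 0.1912]
tool_rot: [[-0.978, 0.21, 0.002], [0.21, 0.978, 0.0], [-0.002, 0.0, -1.0]]
contact_force: [0.4, -0.4, -3.3]
finger_gap: 0.294
gripper_force: 72.4
time: 12.42
tool_pos: [0.5602, 0.2411, 0.1826]
tool_rot: [[-0.978, 0.21, 0.004], [0.21, 0.978, 0.001], [-0.004, 0.002, -1.0]]
contact_force: [0.0, 0.2, -0.9]
finger_gap: 0.294
gripper_force: 72.3
to go [ 0.034  -0.0334  0.5943] yaw 12.131251248255033
```

```bash
python3 -m creep '[0.034,-0.033,0.1,0,0,0,0,0,0.05,0,0,0,0,0,0,0,0,0,0,0,0,0,0,0]'; python3 go.py;  python3 -m creep '[0,0,0.1,0,0,0,0,0,0.1,0,0,0,0,0,0.05,0,0,0,0,0,0,0,0,0,0,0,0,0,0,0]'; python3 go.py
```

```text
time: 12.75
tool_pos: [0.5555, 0.2394, 0.1688]
tool_rot: [[-0.978, 0.209, -0.0], [0.209, 0.978, -0.0], [0.0, -0.0, -1.0]]
contact_force: [-0.0, 0.5, -1.4]
finger_gap: 0.295
gripper_force: 72.3
to go [-0.031   0.0067  0.4112] yaw 12.0735537018945
time: 13.17
tool_pos: [0.5551, 0.2393, 0.149]
tool_rot: [[-0.978, 0.209, -0.002], [0.209, 0.978, -0.0], [0.002, -0.001, -1.0]]
contact_force: [0.7, 0.3, -1.6]
finger_gap: 0.297
gripper_force: 72.3
to go [-0.0385  0.0106  0.1465] yaw 12.074733572777543
```

```bash
python3 -m creep '[-0.025,0.01,0,0,0,0,0,0,0.06,0,0,0,0,0,0.04,0,0,0,0,0,0,0,0,0,0,0,0,0,0,0]'; python3 go.py; python3 -m creep '[0,0,0.03,0,0,0,0,0,0.015,0,0,0,0,0,0,0,0,0,0,0,0,0,0,0]'; python3 go.py
```

```text
time: 13.58
tool_pos: [0.5573, 0.2397, 0.142]
tool_rot: [[-0.978, 0.209, -0.001], [0.209, 0.978, -0.0], [0.001, -0.0, -1.0]]
contact_force: [-0.4, -0.2, -1.2]
finger_gap: 0.293
gripper_force: 72.3
to go [-0.01   -0.0011  0.0533] yaw 12.07590418288737
time: 13.92
tool_pos: [0.5575, 0.2398, 0.139]
tool_rot: [[-0.978, 0.209, -0.0], [0.209, 0.978, -0.0], [0.0, -0.0, -1.0]]
contact_force: [0.1, 0.8, -2.0]
finger_gap: 0.293
gripper_force: 72.3
to go [-0.0062 -0.0035  0.0129] yaw 12.072120230374356
```

```bash
python3 -m creep '[0,0,0.02,0,0,0,0,0,0,0,0,0,0,0,0,0,0,0]'; python3 -m creep '[0,0,0.012,0,0,0,0,0,0,0,0,0,0,0,0,0,0,0]'; python3 go.py
```

```text
time: 14.17
tool_pos: [0.5579, 0.2398, 0.1384]
tool_rot: [[-0.978, 0.209, 0.0], [0.209, 0.978, 0.0], [-0.0, 0.0, -1.0]]
contact_force: [-1.6, -0.5, 3.6]
finger_gap: 0.295
gripper_force: 73.0
time: 14.42
tool_pos: [0.558, 0.2399, 0.1384]
tool_rot: [[-0.978, 0.209, 0.0], [0.209, 0.978, -0.0], [-0.0, 0.0, -1.0]]
contact_force: [-3.1, -1.1, 8.6]
finger_gap: 0.296
gripper_force: 73.7
to go [ 0.0007 -0.0065  0.0048] yaw 12.066228305309641
```

```bash
python3 -m creep '[0,0,-0.01,0,0,0,0,0,0,0,0,0,0,0,0,0,0,0]' - 25; python3 -m creep '[0,0,0,0,0,0,0,0,0,0,0,0,0,0,0,0,0,0,0,0,0,0,0,0,0,0,0,0,0,0]' 60; python3 -m creep '[0,0,-0.1,0,0,0,0,0,-0.3,0,0,0,0,0,-0.5,0,0,0,0,0,-0.5,0,0,0,0,0,-0.5,0,0,0]'; python3 -m creep '[0,0,-0.2,0,0,0,0,0,0,0,0,0,0,0,0,0,0,0]'
python3 - <<'E'
from h import *
im,c,st=snap("wrist");s=manip.capture("scene")
cv2.imwrite("pics/f.png",np.hstack([im[100:260,160:360],cv2.resize(s[175:255,280:380],(200,160))]).repeat(2,0).repeat(2,1))
for b in blobs(im,(0,150,120),(6,255,255)): print("red",b[0],b[1],plane(c,b[0],.119))
print(st["contact_force"])
E
```

```text
time: 14.67
tool_pos: [0.5579, 0.2399, 0.1384]
tool_rot: [[-0.978, 0.209, 0.001], [0.209, 0.978, 0.0], [-0.001, 0.0, -1.0]]
contact_force: [-2.1, -0.8, 6.0]
finger_gap: 0.298
gripper_force: 73.0
time: 15.08
tool_pos: [0.5575, 0.2397, 0.137]
tool_rot: [[-0.978, 0.209, -0.0], [0.209, 0.978, -0.0], [0.0, -0.0, -1.0]]
contact_force: [0.1, 0.8, -0.2]
finger_gap: 0.598
gripper_force: 0.0
time: 15.5
tool_pos: [0.5572, 0.2396, 0.2814]
tool_rot: [[-0.978, 0.209, -0.001], [0.209, 0.978, -0.0], [0.001, -0.0, -1.0]]
contact_force: [1.1, 1.0, -0.2]
finger_gap: 0.602
gripper_force: 0.0
time: 15.75
tool_pos: [0.5582, 0.24, 0.2969]
tool_rot: [[-0.978, 0.209, 0.004], [0.209, 0.978, 0.001], [-0.003, 0.002, -1.0]]
contact_force: [-0.6, -0.5, -0.9]
finger_gap: 0.598
gripper_force: 0.0
red [189.0169  33.0811] 296 [0.4411 0.2176 0.119 ]
red [116.2973 113.6396] 111 [0.4811 0.152  0.119 ]
red [421.7228 183.607 ] 285 [0.5802 0.3641 0.119 ]
red [258.3646 186.5208] 96 [0.5562 0.2405 0.119 ]
[-0.599  -0.4849 -0.8913]
```

View pics/f.png

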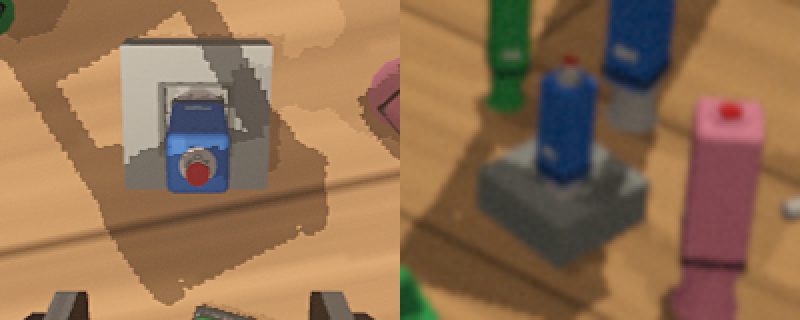

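The gauge stands upright in the holder at about (200,150) in the left picture. The rod is clearly out in both views, and the gripper is clear.

```bash
python3 -c "
from bench import manip
print(manip.sign_off())"
```

```text
the job is handed in; nothing more can be done
None
```

The blue gauge was pressed onto the valve collar at about 15 N for over 1.5 s, then stood back fully down in its holder and released, with the rod still out by about 10 mm (camera estimate); the job is handed in.

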